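# Swap the board carriers between two fenced docks and cover them

## Robot

A 6-joint arm with a two-finger parallel gripper is mounted at the origin on a cart in front of the work surface, level with it; the furniture and walls round the work are solid. World frame = base frame: x ahead of the robot, y to its left, z up, the work surface at z = 0. Lengths are in mm, angles in rad, forces in N, time in s.
With the tool pointing down it reaches from about 400 to 925 mm from the base axis. Payload 3.4 kg.
Tool frame: the origin (TCP) lies at the very end of the fingers, on their centre line; the grasp point (between the pads) lies 19 mm behind it; z points along the fingers, y is the line along which they close (so a half turn about z gives the same grasp; the last joint's range is limited). The gripper opens to 85 mm and grips with 20 to 120 N. Pads are 22 mm wide; open, the fingers measure 114 mm over their backs; the gripper's body (76 mm by 85 mm) begins 54 mm behind the grasp point. The pads swing forward as they close: fully open they stand 13 mm farther back than shut.
Start: joints at [1.169, 0.307, 1.506, -0, 1.328, -0.073], TCP at [185.695, 544.195, 231.305] pointing down, gripper open.
Joint ranges: [-3.12, 3.12], [-1.05, 2.28], [0.14, 2.33], [-1.42, 4.57], [0.1, 2.73], [-2.68, 2.68]. Speed limits (rad/s): [2.57, 2.57, 3.14, 3.14, 3.14, 3.14].

## Interface

Orientations are given as a unit quaternion [x, y, z, w].
In Python, from workcell import robot, grab_frame gives the robot as it stands.
- The arm moves only by the tool jog_arm, never from a script. Its argument "steps" is one flat list of numbers, 6 for each row, row after row: the shift along the tool's x, y, z in mm, then the turn, a rotation vector about the tool's x, y, z in degrees. In form: [tx, ty, tz, ax, ay, az, tx, ty, tz, ax, ay, az, ...]. A call has 1 to 10 rows; each row is the pose to reach, as a shift and turn from the pose commanded when the call began, along the tool's axes at that moment; what a row does not reach only later rows make up. A row lasts 1/10 s, in which the tool goes at most 50 mm and 8.59 degrees, less where a joint would pass 70% of its speed; a pose out of reach is approached as far as the arm can. A call with a gripper value outside its range is refused whole. "hand" is the finger opening in mm, from 0 to 85.4, set as the call begins (left out, the last holds). The fingers move at their own pace and stop on an object; "grip_force" is the grip in N (left out, the last holds). Time passes only in rows, so rows that repeat a pose let the fingers close. It gives the time, the measured TCP pose, the force, the opening and the grip force at its end, in the units of the state.
- robot.sense(): the state, without advancing time (a new reading comes with each control period).
- grab_frame(name): name is "side" or "top"; returns a dict with "img" (384x512x3 uint8, red, green, blue), "fx", "fy", "cx", "cy" (pixels), "origin" and "orientation" of the camera in the world. Camera axes: x right, y up, looking along -z (the intrinsics and any distortion apply to the point x, -y, -z); pixel columns grow to the right and rows downward; lengths in mm; the calibration is good to about 2 mm. A picture is of the moment at which its call begins. There is no depth.
- robot.job_done(): hands the job in; it is judged then, once.
The state is a dict: "t": time; "joint_pos": joint angles; "dq": joint speeds; "joint_torque": joint torques, N m; "tcp_pos": TCP position; "eef_rot": TCP orientation; "contact_force": force on the tool from outside, world axes, zero at the start; "moment": the same for the moment, N m; "finger_gap": opening from 0.0 (shut) to 1.0 (fully open); "grip_force": force on a finger pad.
Only numpy, scipy, OpenCV 4.12 (cv2) and the standard library are available. Lean on these libraries where they do the work, as an engineer would, in place of code of your own. Each camera call takes 0.05 s, during which the arm holds its last target. There are 200 camera calls.

## Task

The two black board carriers lie in each other's docks: the wide one in the narrow dock and the narrow one in the wide dock. Swap them, parking one of them on the empty rubber mat on the way, so that each ends in the dock of its own width, and then lay the aluminium cover of the same width flat on top of each carrier. Square all four plates snugly into the corner of their dock's two fences, and do not disturb the white block, the tape roll or the meter.

Things in the scene. Friction and masses are not known exactly. Their poses are not given: they have to be found in the camera images.
- dock_wide: Fixed wide dock: grey base 138 x 82 x 8 mm (z 0 to 8) with 10 mm thick steel fences up to z 44: two 22 mm segments on its +y side (76 mm finger gap between), a 41 mm bar across its +x end; other sides open. Fence faces at x = +60, y = +29 mm. Origin: on the worktop under the centre of a squared wide plate, which has the dock's x, y, yaw. The narrow carrier starts here, centre near y = +1 mm.
- dock_narrow: Fixed narrow dock: grey base 138 x 62 x 8 mm (z 0 to 8) with 10 mm thick steel fences up to z 44: two 22 mm segments on its +y side (76 mm finger gap between), a 27 mm bar across its +x end; other sides open. Fence faces at x = +60, y = +19 mm. Origin: on the worktop under the centre of a squared narrow plate, which has the dock's x, y, yaw. The wide carrier starts here, centre near y = -14 mm.
- carrier_wide: Loose wide carrier: black plastic block 120 x 58 x 18 mm (x, y, z) with three rectangular pockets in its top; about 200 g. Origin: centre of its underside, x along its length. Take it across its 58 mm width. Either way round will do. Starts in the narrow dock, its underside on the dock's base at z = 8 mm.
- carrier_narrow: Loose narrow carrier: black plastic block 120 x 38 x 18 mm (x, y, z) with three rectangular pockets in its top; about 140 g. Origin: centre of its underside, x along its length. Take it across its 38 mm width. Either way round will do. Starts in the wide dock, its underside on the dock's base at z = 8 mm.
- cover_wide: Loose wide cover: aluminium plate 120 x 58 x 14 mm (x, y, z) with two rectangular windows; about 180 g. Origin: centre of its underside, x along its length. Take it across its 58 mm width. Either way round will do. Starts flat on the worktop; ends on the wide carrier, its underside 26 mm above the worktop.
- cover_narrow: Loose narrow cover: aluminium plate 120 x 38 x 14 mm (x, y, z) with two rectangular windows; about 126 g. Origin: centre of its underside, x along its length. Take it across its 38 mm width. Either way round will do. Starts flat on the worktop; ends on the narrow carrier, its underside 26 mm above the worktop.
- mat: Dark rubber mat, fixed flat on the worktop, 150 x 90 x 3 mm (x, y, z), empty: the free spot for parking a carrier. Origin at the centre of its underside on the worktop, x along its 150 mm length.
- nest_block: Bystander, loose: small white machined block with a half-moon recess and pins, 44 x 64 x 24 mm, standing behind the work on the right. Origin at the centre of its underside. Leave it where it is.
- tape_roll: Bystander, loose: roll of amber tape lying flat behind the work, 68 mm across, 19 mm high. Origin at the centre of its underside. Leave it where it is.
- meter: Bystander, loose: yellow and black hand meter lying flat behind the work, 112 x 64 x 26 mm. Origin at the centre of its underside. Leave it where it is.
Mind the look-alikes: they are no part of the job. What is shaped like the carrier_narrow but pink is not meant.

How it is judged:
By the outcome, as a careful person would: the job done as asked, in the order asked, and still so for the second after the job is handed in, with the robot touching nothing.
It also fails if it takes over 115 s, if anything falls off the work surface, if the arm or the gripper's body presses on something with over 40 N, if the wrist force passes 120 N, or if a joint passes its speed limit or range.

## Working session

There is one attempt and no reset: what is moved stays moved. The work goes in short steps, Python scripts to look and compute and a tool call to move; the robot and the scene stay as the last step left them, time stands still between calls to the robot, and variables do not carry over. Pictures are saved under pics/ and viewed, at most 14 in all, crops included, and the job is handed in when it is done.

Besides the shell and the picture viewer there is one more tool, called after "Emit:" as name(argument=value, ...), one argument or row to a line, values as JSON. jog_arm: Moves the arm, as the interface text tells. Its arguments: {"type":"object","properties":{"steps":{"type":"array"},"hand":{"type":"number"},"grip_force":{"type":"number"}},"required":["steps"]}

```bash
ls; mkdir -p pics
cat > h.py <<'E'
import numpy as np,cv2
from scipy.spatial.transform import Rotation as R
from workcell import robot,grab_frame
def ray(f,uv):
    uv=np.atleast_2d(uv).astype(float)
    d=np.c_[(uv[:,0]-f['cx'])/f['fx'],-(uv[:,1]-f['cy'])/f['fy'],-np.ones(len(uv))]
    return R.from_quat(f['orientation']).apply(d)
def plane(f,uv,z):
    d=ray(f,uv);o=np.array(f['origin']);return (o+d*((z-o[2])/d[:,2])[:,None])[:,:2]
def save(f,n,crop=None,s=1.5):
    im=f['img'][:,:,::-1]
    if crop: u0,v0,u1,v1=crop; im=im[v0:v1,u0:u1]
    cv2.imwrite('pics/'+n,cv2.resize(im,None,fx=s,fy=s,interpolation=cv2.INTER_CUBIC))
E
python3 - <<'E'
from h import *
for n in('top','side'):
    f=grab_frame(n);save(f,n+'0.png');np.save(n+'0.npy',f,allow_pickle=True)
    print({k:v for k,v in f.items() if k!='img'})
s=robot.sense();print(s)
E
```

```text
pics
{'fx': 378.91893504416805, 'fy': 378.91893504416805, 'cx': 254.91355942215066, 'cy': 189.18666070149487, 'origin': array([ 512.80664222,  -70.33382181, 1321.67971493]), 'orientation': array([ 0.03411334, -0.02796572, -0.70399185,  0.70883685])}
{'fx': 415.5047476179447, 'fy': 415.5047476179447, 'cx': 260.5819226814848, 'cy': 189.34172714426177, 'origin': array([  353.78424106, -1022.72301889,   857.41184449]), 'orientation': array([ 0.41701711, -0.04804202, -0.12518018,  0.89895418])}
{'t': 0.1, 'joint_pos': array([ 1.16849564e+00,  3.07540222e-01,  1.50753344e+00, -1.80302615e-05,
        1.32841241e+00, -7.35195741e-02]), 'dq': array([ 0.00070165, -0.0028433 , -0.00459924, -0.00029935,  0.00072927,
       -0.00057601]), 'joint_torque': array([ 4.00046029e-04, -4.58532822e+01, -2.52608353e+01,  4.00907288e-05,
        5.64872520e-03,  2.46984359e-05]), 'tcp_pos': array([185.45658301, 543.61159663, 230.45259757]), 'eef_rot': array([ 1.63648919e-01,  9.86518188e-01, -9.22105592e-04, -2.14610048e-04]), 'contact_force': array([-0.14351386, -0.13028509,  0.37936957]), 'moment': array([-0.02299961, -0.00409818,  0.00191316]), 'grip_force': 0.0, 'finger_gap': 0.9934943616495432}
```

View pics/top0.png

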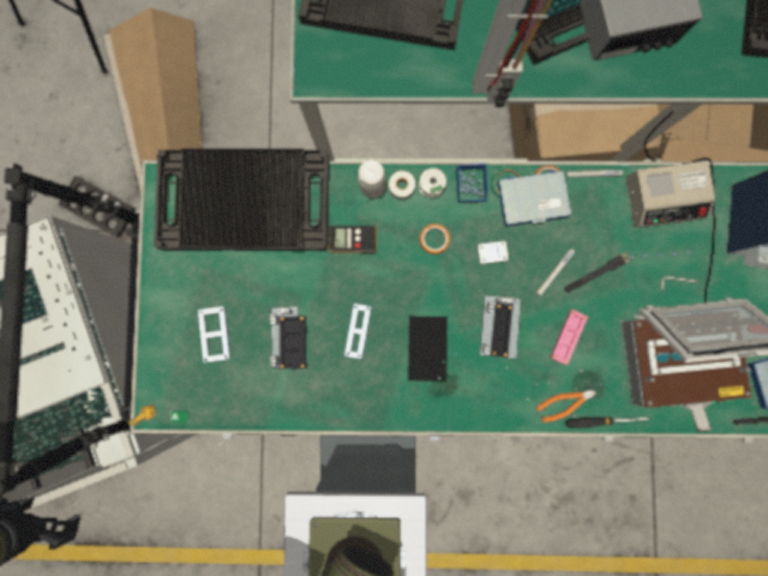

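View pics/side0.png

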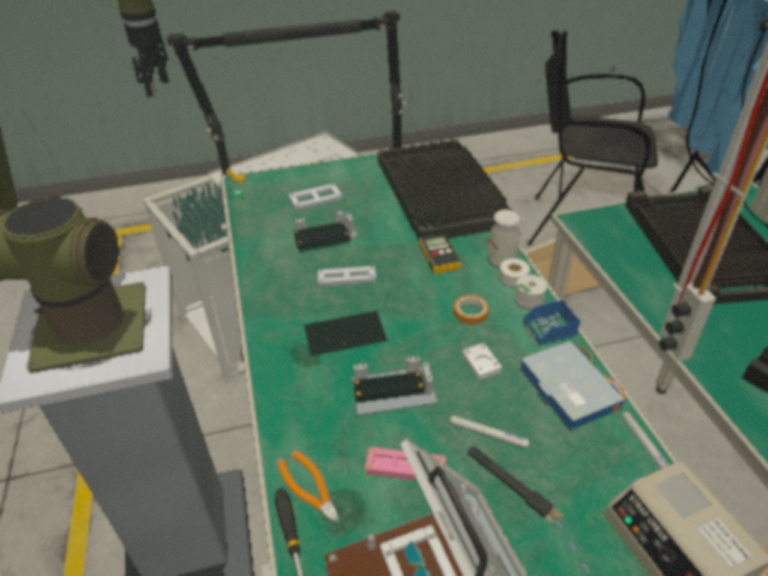

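The top view shows (image up = +x, left = +y) the wide cover at (213,334), the narrow dock with the wide carrier at (290,338) and the narrow cover at (357,331). The mat is at (428,348), the wide dock with the narrow carrier at (500,327), and the pink decoy at (570,337).

Run:
```python
from h import *
f=np.load('top0.npy',allow_pickle=True).item()
save(f,'t1.png',(120,190,360,265),3.3)
g=np.load('side0.npy',allow_pickle=True).item()
a=cv2.resize(f['img'][190:262,125:255,::-1],None,fx=6,fy=6,interpolation=cv2.INTER_CUBIC)
cv2.imwrite('pics/t1.png',a[:, :780])
b=cv2.resize(f['img'][190:262,230:360,::-1],None,fx=6,fy=6,interpolation=cv2.INTER_CUBIC)
cv2.imwrite('pics/t2.png',b)
cv2.imwrite('pics/s1.png',cv2.resize(g['img'][115:280,180:300,::-1],None,fx=3.6,fy=3.6,interpolation=cv2.INTER_CUBIC))
```

```text
(no output)
```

View pics/t1.png

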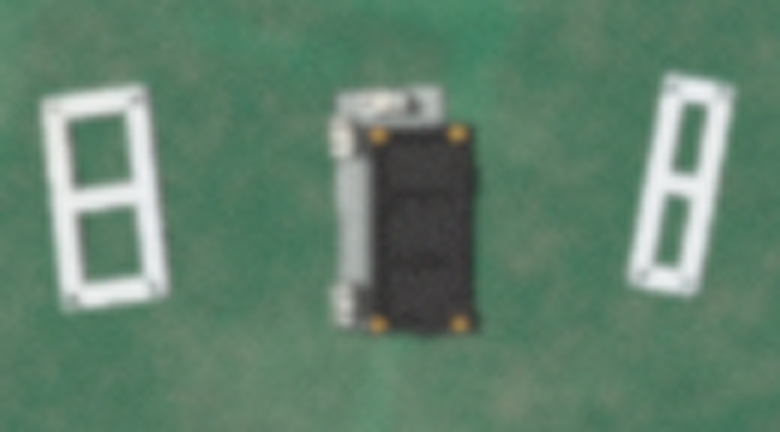

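View pics/t2.png

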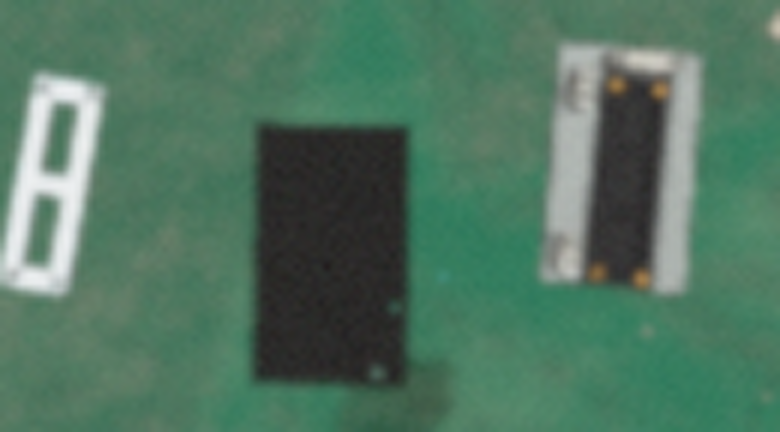

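View pics/s1.png

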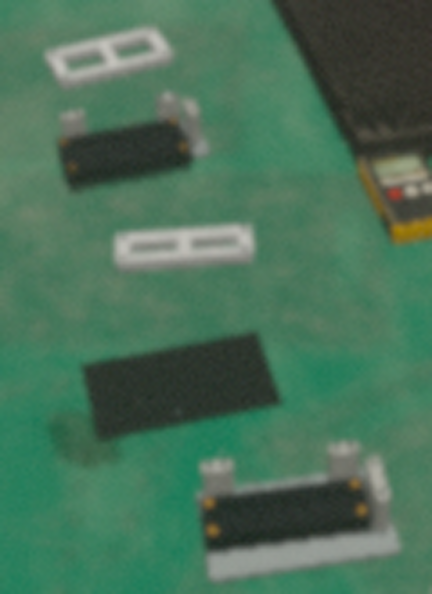

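The crops show that both docks have their end bar towards +x and their side fences towards +y. The carriers have orange corner dots, and the covers are plain white outlines. I'll measure these with masks.

```bash
cat >> h.py <<'E'
def masks(im):
    h=cv2.cvtColor(im,cv2.COLOR_RGB2HSV).astype(int);H,S,V=h[...,0],h[...,1],h[...,2]
    return dict(green=(H>60)&(H<100)&(S>70),white=(V>185)&(S<45),dark=V<75,orange=(H<25)&(S>100)&(V>110))
def blobs(m,amin=3):
    n,l,st,c=cv2.connectedComponentsWithStats(m.astype(np.uint8))
    return [(st[i,4],c[i],l==i) for i in range(1,n) if st[i,4]>=amin]
def rect(f,m,z):
    # upsample the mask edge, ray-cast the contour, min-area rect -> centre, (long,short), yaw of long axis deg
    c=max(cv2.findContours(m.astype(np.uint8),cv2.RETR_EXTERNAL,cv2.CHAIN_APPROX_NONE)[0],key=len)[:,0]
    p=plane(f,c,z).astype(np.float32);(c,(w,h),a)=cv2.minAreaRect(p)
    if w<h:w,h,a=h,w,a+90
    return np.round(c,1),(round(w,1),round(h,1)),round((a+90)%180-90,2)
E
python3 - <<'E'
from h import *
F={n:np.load(n+'0.npy',allow_pickle=True).item() for n in('top','side')}
roi={'top':(120,185,365,270),'side':(180,110,300,285)}
for n,f in F.items():
    u0,v0,u1,v1=roi[n];M=masks(f['img']);w=np.zeros(f['img'].shape[:2],bool);w[v0:v1,u0:u1]=1
    print(n)
    for k,z,a in(('white',14,60),('dark',3,500),('orange',26,1)):
        for ar,c,m in blobs(M[k]&w,a):
            print(k,ar,c.round(1),plane(f,c,z).round(1)[0],*(rect(f,m,z) if k!='orange' else ()))
    for ar,c,m in blobs(~M['green']&w,300): print('nongreen z8',ar,c.round(1),*rect(f,m,8))
E
```

```text
top
white 290 [237.9 220.7] [518.7  -0.7] [520.3  -1.3] (121.7, 39.8) -10.65
white 339 [141.8 222.3] [511.  330.3] [511.  330.4] (120.9, 59.2) 8.16
dark 1073 [284.9 232. ] [ 480.9 -163.3] [ 479.9 -161.9] (147.9, 86.1) -0.14
dark 514 [195.2 228.1] [492.2 147.6] [490.9 149.5] (113.8, 59.0) 0.44
orange 4 [332.5 203.5] [ 579.5 -324. ]
orange 4 [339.5 204.5] [ 576.2 -347.8]
orange 5 [200.8 211.6] [548.7 125.8]
orange 3 [187.7 212.3] [545.9 170.7]
orange 1 [329. 235.] [ 472.5 -311. ]
orange 6 [336.5 236. ] [ 469.4 -336.4]
orange 4 [187.5 243.5] [440.3 168.9]
orange 4 [201.5 243.5] [440.6 121.3]
orange 12 [362.6 268.1] [ 362.8 -422.7]
nongreen z8 3163 [174.1 234.5] [485.4 229.5] (354.5, 254.0) 30.19
nongreen z8 1088 [333.  216.1] [ 538.1 -323.4] (158.2, 107.3) -0.8
nongreen z8 717 [239.6 226.3] [497.1 -25.3] (167.8, 106.5) -10.2
nongreen z8 1022 [284.5 232. ] [ 481.4 -161.4] (144.1, 86.0) -0.14
side
dark 1641 [281.6 130.6] [773.7 260.1] [750.6 253.6] (338.2, 183.9) 72.8
dark 1009 [229.2 221.8] [ 479.1 -164. ] [ 479.7 -162.5] (147.3, 84.4) -0.47
dark 594 [258.9 257.8] [ 526.7 -319.1] [ 527.3 -318.4] (122.3, 48.3) -6.62
orange 11 [282. 165.] [699.8  24.2]
orange 11 [289.4 168.1] [717.8   1.3]
orange 53 [294.1 178.3] [715.5 -53.6]
orange 3 [278.3 248.7] [ 579.5 -322.4]
orange 5 [237.6 254.2] [ 471.7 -310.8]
orange 3 [280.3 256.3] [ 576.7 -348.9]
orange 4 [238.5 261.5] [ 468.4 -335.3]
nongreen z8 2045 [283.6 138.4] [729.8 186.5] (461.1, 182.8) 72.8
nongreen z8 546 [209.4 129.7] [519.8 354.4] (166.9, 131.7) 8.5
nongreen z8 701 [215.9 154. ] [502.  185.4] (166.3, 138.3) 4.79
nongreen z8 536 [229.1 183.9] [515.  -2.] (142.9, 88.2) 1.94
nongreen z8 929 [229.4 221.5] [ 480.1 -166.5] (143.0, 80.3) -0.67
nongreen z8 1573 [262.9 257.9] [ 536.1 -316.6] (146.3, 120.2) -6.07
```

```bash
cat > go.py <<'E'
import sys;from h import *
# go.py x y z yaw : shift in tool axes (mm) and turn (deg) to bring TCP there, tool y along plate y
x,y,z,yaw=map(float,sys.argv[1:5]);s=robot.sense();r=R.from_quat(s['eef_rot'])
a=np.deg2rad(yaw);Y=np.array([-np.sin(a),np.cos(a),0]);Z=np.array([0,0,-1.]);T=[]
for sg in(1,-1):
    T.append((r.inv()*R.from_matrix(np.c_[np.cross(sg*Y,Z),sg*Y,Z])).as_rotvec(degrees=True))
v=min(T,key=np.linalg.norm)
print('t',round(s['t'],2),'shift',r.inv().apply(np.array([x,y,z])-s['tcp_pos']).round(1),'turn',v.round(2),'tcp',s['tcp_pos'].round(1),'F',s['contact_force'].round(1))
E
python3 go.py 494 146.5 90 1.2
```

```text
t 0.1 shift [-420.3 -276.   140.9] turn [ -0.11  -0.03 -20.04] tcp [185.5 543.6 230.5] F [-0.1 -0.1  0.4]
```

Emit:
jog_arm(
  steps=[-420, -276, 100, 0, 0, -20, -420, -276, 100, 0, 0, -20, -420, -276, 100, 0, 0, -20, -420, -276, 100, 0, 0, -20, -420, -276, 100, 0, 0, -20, -420, -276, 100, 0, 0, -20, -420, -276, 100, 0, 0, -20, -420, -276, 100, 0, 0, -20, -420, -276, 100, 0, 0, -20, -420, -276, 100, 0, 0, -20],
  hand=85,
  grip_force=40,
)

```text
t: 1.1
tcp_pos: [484.4, 158.9, 134.1]
eef_rot: [-0.01, 1.0, 0.0, -0.0]
contact_force: [0.6, 1.4, 0.5]
finger_gap: 1.0
grip_force: 0.0
```

```bash
python3 go.py 494 146.5 60 1.2
```

```text
t 1.1 shift [ -9.4 -12.6  74.1] turn [ 0.01 -0.02 -0.05] tcp [484.4 158.9 134.1] F [0.6 1.4 0.5]
```

Emit:
jog_arm(
  steps=[0, 0, 40, 0, 0, 0, 0, 0, 70, 0, 0, 0, 0, 0, 70, 0, 0, 0, 0, 0, 70, 0, 0, 0, 0, 0, 70, 0, 0, 0],
)

```text
t: 1.6
tcp_pos: [484.7, 161.3, 66.0]
eef_rot: [-0.011, 1.0, 0.0, 0.001]
contact_force: [1.4, -0.5, 0.1]
finger_gap: 1.001
grip_force: 0.0
```

```bash
python3 go.py 494 146.5 8 1.2
python3 - <<'E'
from h import *
f=grab_frame('side');np.save('side1.npy',f,allow_pickle=True);save(f,'s2.png',(170,70,310,190),5)
E
```

```text
t 1.6 shift [ -8.8 -15.1  58. ] turn [0.03 0.14 0.01] tcp [484.7 161.3  66. ] F [ 1.4 -0.5  0.1]
```

View pics/s2.png

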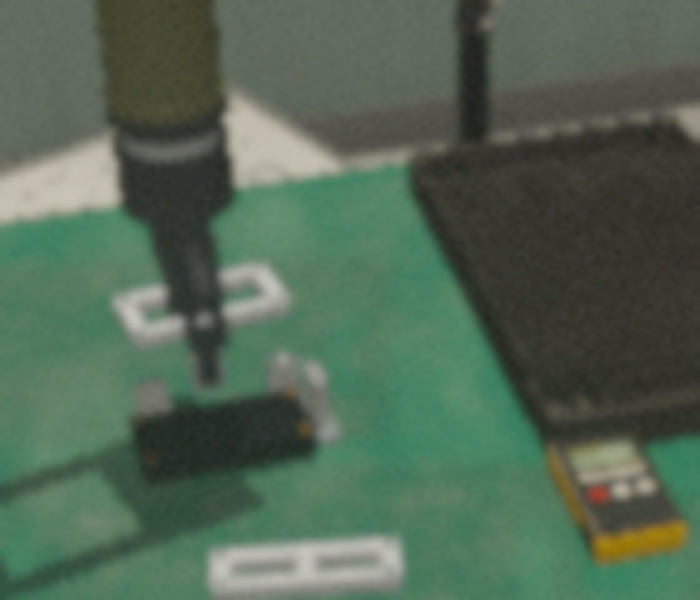

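The side view shows the open fingers above and about 15 mm to the +y side of the wide carrier (fingertips at about (208,380), carrier at (225,435) in the crop). I'll shift over, go down and grip.

Emit:
jog_arm(
  steps=[-9, -15, 0, 0, 0, 0, -9, -15, 15, 0, 0, 0, -9, -15, 40, 0, 0, 0, -9, -15, 55, 0, 0, 0, -9, -15, 55, 0, 0, 0, -9, -15, 55, 0, 0, 0],
)

```text
t: 2.25
tcp_pos: [493.8, 146.5, 10.8]
eef_rot: [-0.011, 1.0, 0.0, 0.001]
contact_force: [0.1, -0.2, 0.7]
finger_gap: 0.998
grip_force: 0.0
```

Emit:
jog_arm(
  steps=[0, 0, 0, 0, 0, 0, 0, 0, 0, 0, 0, 0, 0, 0, 0, 0, 0, 0, 0, 0, 0, 0, 0, 0, 0, 0, 0, 0, 0, 0],
  hand=45,
  grip_force=40,
)

```text
t: 2.75
tcp_pos: [494.0, 146.3, 11.1]
eef_rot: [-0.01, 1.0, 0.0, 0.001]
contact_force: [0.3, -0.2, 5.2]
finger_gap: 0.668
grip_force: 41.9
```

Emit:
jog_arm(
  steps=[0, 0, -30, 0, 0, 0, 0, 0, -70, 0, 0, 0, 0, -30, -80, 0, 0, 0, 3, -80, -80, 0, 0, 0, 5, -130, -80, 0, 0, 0, 7, -180, -80, 0, 0, 0, 9, -230, -80, 0, 0, 0, 11, -270, -80, 0, 0, 0, 13, -300, -80, 0, 0, 0, 13, -309, -75, 0, 0, 0],
)

```text
t: 3.75
tcp_pos: [487.0, -166.8, 85.6]
eef_rot: [-0.008, 1.0, -0.001, 0.001]
contact_force: [0.4, 0.2, -1.9]
finger_gap: 0.66
grip_force: 45.7
```

```bash
python3 go.py 480.5 -162.5 7 0
python3 - <<'E'
from h import *
f=grab_frame('top');np.save('top1.npy',f,allow_pickle=True);save(f,'t3.png',(170,190,250,260),8)
E
```

```text
t 3.75 shift [ 6.6  4.6 78.5] turn [-0.12  0.15  0.97] tcp [ 487.  -166.8   85.6] F [ 0.4  0.2 -1.9]
```

View pics/t3.png

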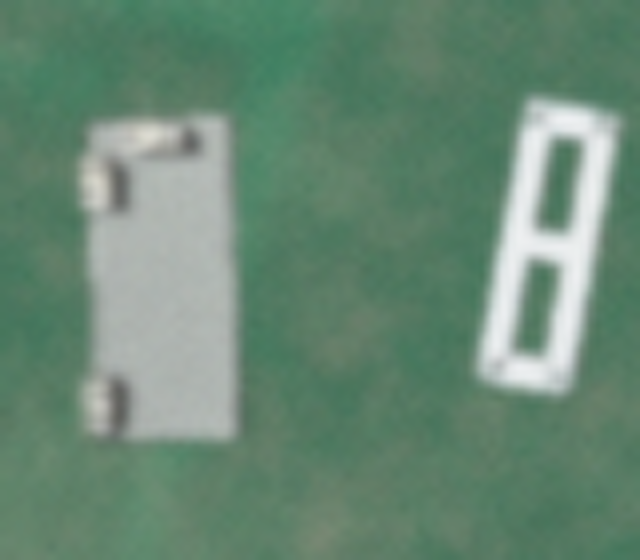

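The carrier is lifted and the narrow dock is clear: base edges at crop u≈92..237, v≈115..440, side fences at (100,185) and (105,405).

Emit:
jog_arm(
  steps=[6, 4, 20, 0, 0, 0, 6, 4, 45, 0, 0, 0, 6, 4, 65, 0, 0, 0, 6, 4, 74, 0, 0, 0, 6, 4, 77, 0, 0, 0, 6, 4, 78, 0, 0, 0, 6, 4, 78, 0, 0, 0],
)

```text
t: 4.5
tcp_pos: [480.9, -159.3, 7.3]
eef_rot: [-0.01, 1.0, -0.0, 0.001]
contact_force: [0.3, -0.4, -2.5]
finger_gap: 0.663
grip_force: 45.6
```

```bash
python3 - <<'E'
from h import *
f=np.load('top1.npy',allow_pickle=True).item();im=cv2.cvtColor(f['img'],cv2.COLOR_RGB2HSV).astype(int)
m=np.zeros(im.shape[:2],bool);m[195:250,175:206]=1
m&=~((im[...,0]>55)&(im[...,0]<100)&(im[...,1]>60))
print(rect(f,m,8),m.sum())
# sub-pixel edges from the saturation profile: left/right per row, top/bottom per column
S=im[...,1].astype(float)
def cross(a,b,lo,row):
    i=np.arange(a,b);p=S[lo,a:b] if row else S[a:b,lo]
    t=(p.max()+p.min())/2; k=np.where((p[:-1]-t)*(p[1:]-t)<0)[0]
    k0=k[0];k1=k[-1];g=lambda k:a+k+(t-p[k])/(p[k+1]-p[k]);return g(k0),g(k1)
L=[];Rr=[]
for v in range(219,236): a,b=cross(174,207,v,1);L.append((a,v));Rr.append((b,v))
T=[];B=[]
for u in range(184,197): a,b=cross(198,252,u,0);T.append((u,a));B.append((u,b))
for n,q in(('L',L),('R',Rr),('T',T),('B',B)):
    p=plane(f,q,8);vx,vy,x0,y0=cv2.fitLine(p.astype(np.float32),cv2.DIST_HUBER,0,.01,.01).ravel();print(n,x0.round(1),y0.round(1),np.degrees(np.arctan2(vy,vx)).round(2))
E
python3 go.py 480.5 -162.5 7 0
```

```text
(array([499.8, 167.7]), (165.7, 86.9), 9.06) 892
L 494.7 198.7 4.0
R 500.9 132.2 3.5
T 576.8 166.0 -88.35
B 434.8 161.8 -86.44
t 4.5 shift [ 0.4 -3.1  0.3] turn [-0.02  0.07  1.18] tcp [ 480.9 -159.3    7.3] F [ 0.3 -0.4 -2.5]
```

Emit:
jog_arm(
  steps=[0, 0, 1, 0, 0, 0, 0, 0, 1, 0, 0, 0],
)

```text
t: 4.7
tcp_pos: [480.7, -159.6, 6.3]
eef_rot: [-0.01, 1.0, -0.0, 0.001]
contact_force: [0.5, -0.5, -2.7]
finger_gap: 0.664
grip_force: 45.6
```

Emit:
jog_arm(
  steps=[0, 0, 1, 0, 0, 0, 0, 0, 1, 0, 0, 0, 0, 0, 0, 0, 0, 0, 0, 0, 0, 0, 0, 0, 0, 0, -50, 0, 0, 0, 0, 0, -90, 0, 0, 0, 0, 0, -90, 0, 0, 0],
  hand=85,
)

```text
t: 5.4
tcp_pos: [484.2, -161.1, 100.4]
eef_rot: [-0.01, 1.0, -0.002, 0.005]
contact_force: [1.4, -0.9, -0.2]
finger_gap: 0.994
grip_force: 0.0
```

```bash
python3 go.py 524.3 -329.7 90 -6.4
python3 - <<'E'
from h import *
f=np.load('top1.npy',allow_pickle=True).item()
p=plane(f,[(182.1,213.4),(182.5,240.6),(190,207.3)],44);print(p.round(1));d=p[0]-p[1];print(np.degrees(np.arctan2(d[1],d[0])),np.linalg.norm(d))
E
```

```text
t 5.4 shift [ -36.6 -169.3   11.5] turn [-0.21  0.56  7.56] tcp [ 484.2 -161.1  100.4] F [ 1.4 -0.9 -0.2]
[[541.7 186.1]
 [450.8 182.6]
 [562.5 159.9]]
2.226525445178722 91.01859450978479
```

Emit:
jog_arm(
  steps=[-10, -45, 0, 0, 0, 4, -20, -90, 0, 0, 0, 7.5, -30, -135, 0, 0, 0, 7.5, -36, -167, 5, 0, 0, 7.5, -37, -169, 10, 0, 0, 7.5, -37, -169, 25, 0, 0, 7.5, -37, -169, 25, 0, 0, 7.5, -37, -169, 25, 0, 0, 7.5],
)

```text
t: 6.2
tcp_pos: [519.7, -326.4, 69.8]
eef_rot: [0.055, 0.998, 0.001, -0.001]
contact_force: [-0.3, -0.8, 0.1]
finger_gap: 0.993
grip_force: 0.0
```

```bash
python3 go.py 524.3 -329.7 11 -6.4
```

```text
t 6.2 shift [-5.1 -2.8 58.8] turn [ 0.09 -0.13  0.08] tcp [ 519.7 -326.4   69.8] F [-0.3 -0.8  0.1]
```

Emit:
jog_arm(
  steps=[-5, -3, 10, 0, 0, 0, -5, -3, 35, 0, 0, 0, -5, -3, 55, 0, 0, 0, -5, -3, 59, 0, 0, 0, -5, -3, 59, 0, 0, 0, -5, -3, 59, 0, 0, 0],
)

```text
t: 6.8
tcp_pos: [526.1, -331.5, 12.5]
eef_rot: [0.055, 0.998, -0.0, 0.001]
contact_force: [0.6, 0.1, 0.2]
finger_gap: 0.995
grip_force: 0.0
```

Emit:
jog_arm(
  steps=[0, 0, 0, 0, 0, 0, 0, 0, 0, 0, 0, 0, 0, 0, 0, 0, 0, 0, 0, 0, 0, 0, 0, 0, 0, 0, 0, 0, 0, 0, 0, 0, 0, 0, 0, 0, 0, 0, 0, 0, 0, 0],
  hand=25,
  grip_force=40,
)

```text
t: 7.5
tcp_pos: [525.7, -331.5, 12.5]
eef_rot: [0.055, 0.998, -0.0, 0.001]
contact_force: [-0.7, -0.1, 5.8]
finger_gap: 0.432
grip_force: 42.0
```

Emit:
jog_arm(
  steps=[0, 0, -30, 0, 0, 0, 0, 0, -70, 0, 0, 0, 0, 0, -80, 0, 0, 0],
)

```text
t: 7.8
tcp_pos: [527.3, -332.7, 95.2]
eef_rot: [0.055, 0.998, -0.002, 0.003]
contact_force: [1.2, -1.4, -1.3]
finger_gap: 0.435
grip_force: 41.2
```

```bash
python3 go.py 490 154.5 80 3.0;python3 - <<'E'
from h import *
f=grab_frame('side');np.save('side2.npy',f,allow_pickle=True);g=grab_frame('top');np.save('top2.npy',g,allow_pickle=True)
a=cv2.resize(f['img'][235:280,225:300,::-1],None,fx=8,fy=8,interpolation=cv2.INTER_CUBIC);save(f,'s3.png',(225,200,305,275),8)
E
```

```text
t 7.8 shift [ 90.9 480.1  13.2] turn [-0.21  0.3  -9.34] tcp [ 527.3 -332.7   95.2] F [ 1.2 -1.4 -1.3]
```

View pics/s3.png

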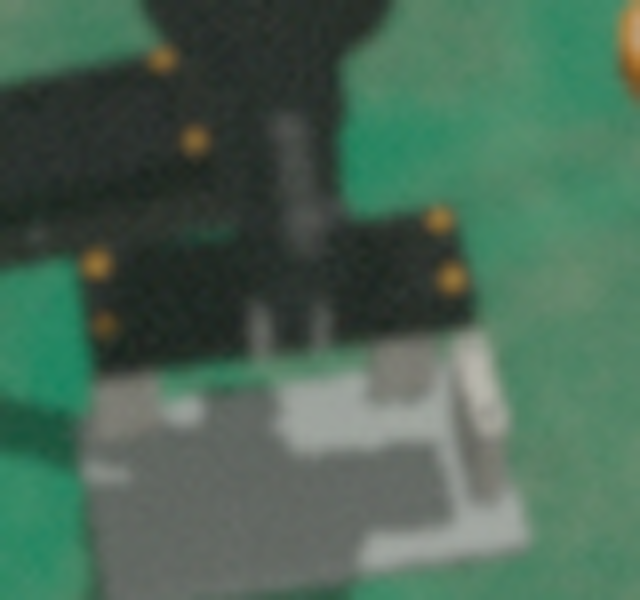

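The narrow carrier hangs level in the grip and the wide dock is empty, with its bar on the right at (480,410). Next I'll carry it to the narrow dock.

Emit:
jog_arm(
  steps=[5, 25, 0, 0, 0, -1, 14, 72, 0, 0, 0, -2, 23, 120, 0, 0, 0, -4, 32, 168, 0, 0, 0, -5, 41, 216, 0, 0, 0, -6, 50, 264, 0, 0, 0, -7, 59, 312, 0, 0, 0, -8, 68, 360, 0, 0, 0, -9, 77, 407, 0, 0, 0, -9.4, 85, 450, 0, 0, 0, -9.4],
)

```text
t: 8.9
tcp_pos: [488.2, 127.3, 89.7]
eef_rot: [-0.027, 1.0, -0.0, -0.002]
contact_force: [0.3, -0.3, -3.5]
finger_gap: 0.432
grip_force: 41.2
```

Emit:
jog_arm(
  steps=[6, 30, 20, 0, 0, 0, 6, 30, 30, 0, 0, 0, 6, 30, 30, 0, 0, 0, 6, 30, 30, 0, 0, 0],
)

```text
t: 9.3
tcp_pos: [481.9, 154.2, 60.5]
eef_rot: [-0.027, 1.0, -0.0, -0.001]
contact_force: [0.6, -1.1, -1.5]
finger_gap: 0.435
grip_force: 41.2
```

```bash
python3 go.py 490 154.5 14 3.0;python3 - <<'E'
from h import *
g=grab_frame('top');np.save('top3.npy',g,allow_pickle=True);save(g,'t4.png',(310,185,360,245),10)
f=grab_frame('side');np.save('side3.npy',f,allow_pickle=True)
E
```

```text
t 9.3 shift [-8.2 -0.1 46.5] turn [-0.05 -0.16  0.05] tcp [481.9 154.2  60.5] F [ 0.6 -1.1 -1.5]
```

View pics/t4.png

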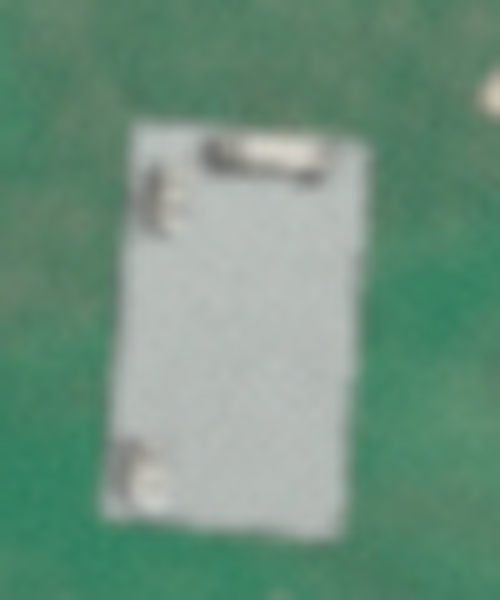

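The empty wide dock shows fence tops at about (327,205) and (325,233) and the bar at (338.5,200) in full-image pixels. The held carrier is above the narrow dock, so I'll lower it.

Emit:
jog_arm(
  steps=[-8, 0, 5, 0, 0, 0, -8, 0, 25, 0, 0, 0, -8, 0, 38, 0, 0, 0, -8, 0, 44, 0, 0, 0, -8, 0, 47, 0, 0, 0, -8, 0, 47, 0, 0, 0],
)

```text
t: 10.0
tcp_pos: [491.4, 155.2, 14.6]
eef_rot: [-0.026, 1.0, 0.0, 0.0]
contact_force: [0.4, -0.6, -2.3]
finger_gap: 0.433
grip_force: 41.2
```

Emit:
jog_arm(
  steps=[0, 2, 0.5, 0, 0, 0, 0, 4, 0.5, 0, 0, 0, 0, 5, 0.5, 0, 0, 0, 0, 5, 0.5, 0, 0, 0],
)

```text
t: 10.4
tcp_pos: [490.8, 160.8, 14.5]
eef_rot: [-0.027, 1.0, 0.0, 0.0]
contact_force: [-0.1, -0.2, -1.9]
finger_gap: 0.43
grip_force: 41.2
```

```bash
python3 go.py 490 154.5 14 3.0;python3 - <<'E'
from h import *
f=np.load('top3.npy',allow_pickle=True).item()
p=plane(f,[(327.2,205),(325,233),(338.5,200.2)],44);print(p.round(1));d=p[0]-p[1];print(np.degrees(np.arctan2(d[1],d[0])),np.linalg.norm(d))
m=np.zeros((384,512),bool);m[188:248,312:356]=1
b=max(blobs(~masks(f['img'])['green']&m),key=lambda t:t[0])[2];print('base',rect(f,b,8))
g=np.load('side3.npy',allow_pickle=True).item()
E
```

```text
t 10.4 shift [ 1.1 -6.3  0.5] turn [0.01 0.04 0.09] tcp [490.8 160.8  14.5] F [-0.1 -0.2 -1.9]
[[ 573.4 -302.6]
 [ 479.6 -294.4]
 [ 589.8 -340.8]]
-5.0211851103822225 94.12031226569788
base (array([ 537.9, -329. ]), (158.3, 96.9), -0.43)
```

Emit:
jog_arm(
  steps=[0, 0, 1.5, 0, 0, 0, 0, 1, 1.5, 0, 0, 0, 0, 2, 1.5, 0, 0, 0, 0, 2, 1.5, 0, 0, 0],
)

```text
t: 10.8
tcp_pos: [490.3, 162.0, 12.6]
eef_rot: [-0.027, 1.0, -0.0, -0.0]
contact_force: [0.6, -2.7, -1.2]
finger_gap: 0.431
grip_force: 41.3
```

Emit:
jog_arm(
  steps=[0, 1, 0, 0, 0, 0, 0, 2, 0, 0, 0, 0, 0, 2, 0, 0, 0, 0],
)

```text
t: 11.1
tcp_pos: [490.2, 162.3, 12.6]
eef_rot: [-0.027, 1.0, -0.002, -0.0]
contact_force: [1.5, -10.9, -1.3]
finger_gap: 0.432
grip_force: 41.5
```

Emit:
jog_arm(
  steps=[-2, -1, 0, 0, 0, 0, -4, -1, 0, 0, 0, 0, -6, -1, 0, 0, 0, 0, -7, -1, 0, 0, 0, 0, -7, -1, 0, 0, 0, 0],
)

```text
t: 11.6
tcp_pos: [493.5, 162.2, 12.5]
eef_rot: [-0.027, 1.0, -0.001, -0.004]
contact_force: [-5.6, -6.5, 5.4]
finger_gap: 0.43
grip_force: 42.2
```

Emit:
jog_arm(
  steps=[-1, 0, 0, 0, 0, 0, -2, 0, 0, 0, 0, 0, -2, 0, 0, 0, 0, 0],
)

```text
t: 11.9
tcp_pos: [495.3, 162.2, 12.5]
eef_rot: [-0.027, 1.0, -0.001, -0.004]
contact_force: [-6.0, -6.2, 7.4]
finger_gap: 0.429
grip_force: 42.2
```

Emit:
jog_arm(
  steps=[-1, -0.5, -0.5, 0, 0, 0, -2, -0.5, -0.5, 0, 0, 0, -3, -0.5, -0.5, 0, 0, 0, -3, -0.5, -0.5, 0, 0, 0],
)

```text
t: 12.3
tcp_pos: [500.2, 162.4, 12.7]
eef_rot: [-0.027, 1.0, -0.001, -0.002]
contact_force: [-2.5, -5.0, -1.3]
finger_gap: 0.434
grip_force: 41.5
```

Emit:
jog_arm(
  steps=[-1, 0, 0, 0, 0, 0, -2, 0, 0, 0, 0, 0, -2, 0, 0, 0, 0, 0],
)

```text
t: 12.6
tcp_pos: [501.9, 162.5, 12.6]
eef_rot: [-0.027, 1.0, -0.001, -0.002]
contact_force: [-3.3, -5.0, -0.8]
finger_gap: 0.427
grip_force: 41.5
```

Emit:
jog_arm(
  steps=[-1, 0, 0, 0, 0, 0, -2, 0, 0, 0, 0, 0, -3, 0, 0, 0, 0, 0, -3, 0, 0, 0, 0, 0],
)

```text
t: 13.0
tcp_pos: [501.9, 162.5, 12.5]
eef_rot: [-0.027, 1.0, -0.001, -0.005]
contact_force: [-8.2, -4.1, 3.9]
finger_gap: 0.428
grip_force: 42.1
```

Run:
```python
from h import *
f=grab_frame('side');save(f,'s4.png',(185,125,255,180),9);np.save('side4.npy',f,allow_pickle=True)
print(robot.sense()['contact_force'])
```

```text
[-7.40841459 -3.11008318  4.10339607]
```

View pics/s4.png

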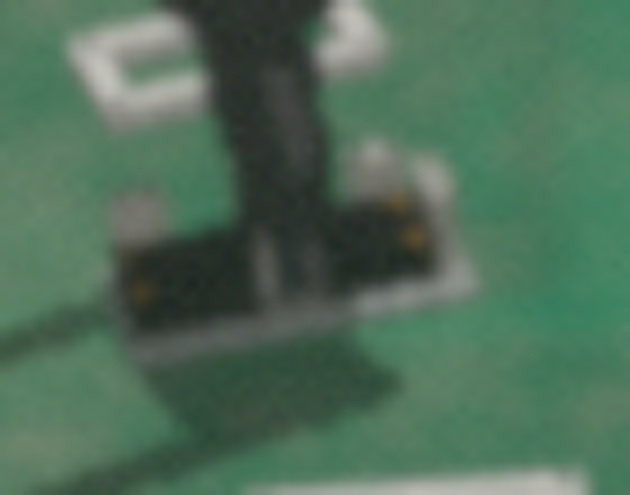

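Emit:
jog_arm(
  steps=[-2, 0, -0.5, 0, 0, 0, -4, 0, -0.5, 0, 0, 0, -4, 0, -0.5, 0, 0, 0],
)

```text
t: 13.35
tcp_pos: [501.9, 162.5, 12.5]
eef_rot: [-0.026, 1.0, -0.001, -0.009]
contact_force: [-14.8, -3.8, 8.4]
finger_gap: 0.437
grip_force: 42.4
```

Emit:
jog_arm(
  steps=[6, 0, 0, 0, 0, 0, 6, 0, -1, 0, 0, 0, 6, 0, -1, 0, 0, 0, 6, 2, -1, 0, 0, 0, 6, 4, -1, 0, 0, 0, 6, 6, -1, 0, 0, 0, 6, 7, -1, 0, 0, 0, 6, 7, -1, 0, 0, 0],
  hand=44,
)

```text
t: 14.15
tcp_pos: [506.4, 166.6, 14.9]
eef_rot: [-0.028, 1.0, -0.003, 0.001]
contact_force: [2.9, -18.4, 3.4]
finger_gap: 0.515
grip_force: 9.2
```

```bash
python3 go.py 501 161 14 3.0
```

```text
t 14.15 shift [ 5.7 -5.2  1. ] turn [-0.4   0.07  0.26] tcp [506.4 166.6  14.9] F [  2.9 -18.4   3.4]
```

Emit:
jog_arm(
  steps=[0, -5, 0, 0, 0, 0, 0, -5, 0, 0, 0, 0, 0, -5, -40, 0, 0, 0, 0, -5, -80, 0, 0, 0, 0, -50, -80, 0, 0, 0, 3, -100, -80, 0, 0, 0.5, 5, -150, -80, 0, 0, 1, 7, -200, -80, 0, 0, 2, 8, -250, -80, 0, 0, 2, 10, -290, -80, 0, 0, 2],
  hand=85,
)

```text
t: 15.15
tcp_pos: [511.2, -121.4, 94.9]
eef_rot: [-0.009, 1.0, -0.0, 0.001]
contact_force: [1.0, -0.6, -0.2]
finger_gap: 0.993
grip_force: 0.0
```

```bash
python3 go.py 480.7 -159.6 90 1.2;python3 - <<'E'
from h import *
f=grab_frame('top');np.save('top5.npy',f,allow_pickle=True);save(f,'t5.png',(165,190,235,260),8)
M=masks(f['img'])
for ar,c,m in blobs(M['orange'],1):
    if 180<c[0]<205 and 200<c[1]<255: print(ar,c,plane(f,c,26).round(1))
E
```

```text
t 15.15 shift [ 31.2 -37.7   4.9] turn [-0.    0.09 -0.17] tcp [ 511.2 -121.4   94.9] F [ 1.  -0.6 -0.2]
5 [193. 210.] [[554.  152.6]]
5 [185.8 210.4] [[552.5 177.3]]
6 [186.  241.5] [[447.  174.1]]
4 [193.5 241.5] [[447.2 148.6]]
```

View pics/t5.png

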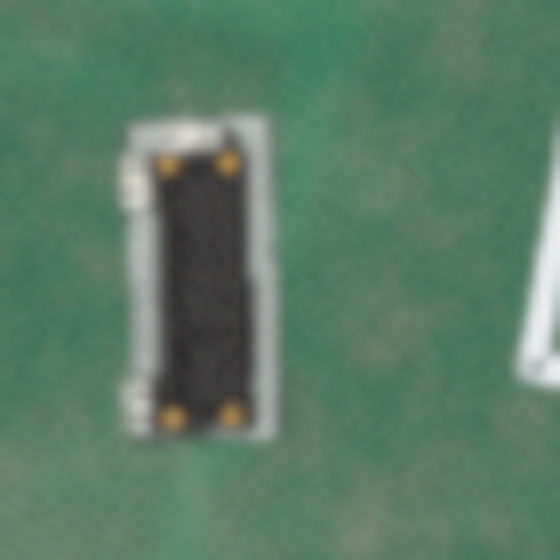

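The narrow carrier is seated against the bar and both side fences (crop dots (168,165), (228,163), (173,415), (232,415)), centre about (500,163), yaw about 2°. Next is the wide carrier on the mat.

Emit:
jog_arm(
  steps=[25, -38, 0, 0, 0, 0, 31, -38, 20, 0, 0, 0, 31, -38, 35, 0, 0, 0, 31, -38, 35, 0, 0, 0, 31, -38, 35, 0, 0, 0],
)

```text
t: 15.7
tcp_pos: [480.6, -157.4, 59.6]
eef_rot: [-0.009, 1.0, 0.0, -0.0]
contact_force: [0.1, 0.7, -0.3]
finger_gap: 0.995
grip_force: 0.0
```

```bash
python3 go.py 480.7 -159.6 7 1.2
python3 - <<'E'
from h import *
f=np.load('top5.npy',allow_pickle=True).item()
g=grab_frame('side')
M=masks(g['img'])
for ar,c,m in blobs(M['orange'],1):
    if 190<c[0]<270 and 195<c[1]<250: print(ar,c,plane(g,c,21).round(1))
f=grab_frame('top');M=masks(f['img'])
for ar,c,m in blobs(M['orange'],1):
    if 260<c[0]<310 and 205<c[1]<260: print(ar,c,plane(f,c,21).round(1))
E
```

```text
t 15.7 shift [-0.1 -2.3 52.6] turn [ 0.03 -0.01 -0.12] tcp [ 480.6 -157.4   59.6] F [ 0.1  0.7 -0.3]
1 [245. 207.] [[ 534.5 -134.6]]
1 [249. 217.] [[ 535.5 -179.1]]
```

Emit:
jog_arm(
  steps=[0, -2, 20, 0, 0, 0, 0, -2, 40, 0, 0, 0, 0, -2, 52, 0, 0, 0, 0, -2, 53, 0, 0, 0, 0, -2, 53, 0, 0, 0],
)

```text
t: 16.3
tcp_pos: [480.7, -159.8, 6.9]
eef_rot: [-0.009, 1.0, -0.0, 0.0]
contact_force: [-0.1, 0.4, -0.1]
finger_gap: 0.998
grip_force: 0.0
```

Emit:
jog_arm(
  steps=[0, 0, 0, 0, 0, 0, 0, 0, 0, 0, 0, 0, 0, 0, 0, 0, 0, 0, 0, 0, 0, 0, 0, 0, 0, 0, 0, 0, 0, 0],
  hand=45,
  grip_force=40,
)

```text
t: 16.8
tcp_pos: [481.1, -160.2, 7.7]
eef_rot: [-0.009, 1.0, -0.0, 0.001]
contact_force: [-0.3, 0.8, 5.5]
finger_gap: 0.663
grip_force: 42.6
```

Run:
```python
from h import *
# wide-dock estimate: fence tops (dock y=34, x=+-49) and bar top (x=65), yaw from base side edges
f=np.load('top3.npy',allow_pickle=True).item();S=cv2.cvtColor(f['img'],cv2.COLOR_RGB2HSV)[...,1].astype(float)
for n,rng in(('L',(310,335)),('R',(330,358))):
    q=[]
    for v in range(210,228):
        p=S[v,rng[0]:rng[1]];t=(p.max()+p.min())/2;k=np.where((p[:-1]-t)*(p[1:]-t)<0)[0];k=k[0] if n=='R' else k[-1];q.append((rng[0]+k+(t-p[k])/(p[k+1]-p[k]),v))
    p=plane(f,q,8);vx,vy,x0,y0=cv2.fitLine(p.astype(np.float32),cv2.DIST_HUBER,0,.01,.01).ravel();print(n,x0,y0,np.degrees(np.arctan(vy/vx)))
g=np.load('side3.npy',allow_pickle=True).item()
```

```text
L 533.1768 -286.54675 -6.121016Traceback (most recent call last):
  File "<stdin>", line 7, in <module>
IndexError: index 0 is out of bounds for axis 0 with size 0
```

Emit:
jog_arm(
  steps=[0, 0, -30, 0, 0, 0, 0, 0, -70, 0, 0, 0, 0, -20, -80, 0, 0, 1, -6, -60, -80, 0, 0, 3, -15, -105, -80, 0, 0, 5, -25, -145, -80, 0, 0, 7, -33, -170, -80, 0, 0, 7, -33, -177, -75, 0, 0, 7, -33, -177, -60, 0, 0, 7, -33, -177, -60, 0, 0, 7],
)

```text
t: 17.8
tcp_pos: [514.0, -334.3, 64.2]
eef_rot: [0.052, 0.999, 0.002, -0.003]
contact_force: [-0.4, 0.4, -2.2]
finger_gap: 0.662
grip_force: 45.2
```

```bash
python3 go.py 515.8 -337 14.5 -6.1
```

```text
t 17.8 shift [-2.3 -2.7 49.7] turn [ 0.21 -0.32  0.13] tcp [ 514.  -334.3   64.2] F [-0.4  0.4 -2.2]
```

Emit:
jog_arm(
  steps=[-2, -3, 10, 0, 0, 0, -2, -3, 30, 0, 0, 0, -2, -3, 42, 0, 0, 0, -2, -3, 48, 0, 0, 0, -2, -3, 50, 0, 0, 0, -2, -3, 50, 0, 0, 0],
)

```text
t: 18.4
tcp_pos: [518.4, -339.3, 16.7]
eef_rot: [0.052, 0.999, 0.0, -0.0]
contact_force: [-0.2, 0.8, -1.7]
finger_gap: 0.66
grip_force: 45.2
```

Emit:
jog_arm(
  steps=[0, 0, 1, 0, 0, 0, 0, 2, 1, 0, 0, 0, 0, 4, 1, 0, 0, 0, 0, 6, 1, 0, 0, 0, 0, 6, 1, 0, 0, 0],
)

```text
t: 18.9
tcp_pos: [518.9, -333.0, 15.9]
eef_rot: [0.052, 0.999, 0.0, 0.0]
contact_force: [0.2, -0.6, -2.1]
finger_gap: 0.665
grip_force: 45.2
```

Emit:
jog_arm(
  steps=[0, 0, 2, 0, 0, 0, 0, 1, 3, 0, 0, 0, 0, 2, 3, 0, 0, 0, 0, 3, 3, 0, 0, 0, 0, 4, 3, 0, 0, 0, 0, 4, 3, 0, 0, 0],
)

```text
t: 19.5
tcp_pos: [519.4, -331.6, 12.9]
eef_rot: [0.051, 0.999, -0.002, 0.0]
contact_force: [-1.8, -6.5, -2.8]
finger_gap: 0.664
grip_force: 45.2
```

Emit:
jog_arm(
  steps=[-2, -1, 0, 0, 0, 0, -4, -1, 0, 0, 0, 0, -6, -1, 0, 0, 0, 0, -8, -1, 0, 0, 0, 0, -8, -1, 0, 0, 0, 0],
)

```text
t: 20.0
tcp_pos: [526.6, -332.4, 12.8]
eef_rot: [0.051, 0.999, -0.001, -0.0]
contact_force: [-3.6, -4.9, -1.0]
finger_gap: 0.664
grip_force: 45.5
```

Emit:
jog_arm(
  steps=[-1, 0, 0, 0, 0, 0, -3, 0, 0, 0, 0, 0, -4, 0, 0, 0, 0, 0, -4, 0, 0, 0, 0, 0],
)

```text
t: 20.4
tcp_pos: [527.2, -332.4, 12.8]
eef_rot: [0.051, 0.999, -0.0, -0.003]
contact_force: [-10.6, -5.3, 5.1]
finger_gap: 0.662
grip_force: 46.0
```

Emit:
jog_arm(
  steps=[-2, 0, 0, 0, 0, 0, -4, 0, 0, 0, 0, 0, -4, 0, 0, 0, 0, 0],
)

```text
t: 20.7
tcp_pos: [527.2, -332.3, 12.7]
eef_rot: [0.051, 0.999, 0.0, -0.007]
contact_force: [-19.8, -5.9, 10.6]
finger_gap: 0.662
grip_force: 46.6
```

Emit:
jog_arm(
  steps=[6, 0, 0, 0, 0, 0, 6, 0, -1, 0, 0, 0, 6, 0, -1, 0, 0, 0, 6, 2, -1, 0, 0, 0, 6, 4, -1, 0, 0, 0, 6, 6, -1, 0, 0, 0, 6, 7, -1, 0, 0, 0, 6, 7, -1, 0, 0, 0],
  hand=64,
)

```text
t: 21.5
tcp_pos: [530.6, -329.2, 14.3]
eef_rot: [0.051, 0.999, -0.004, 0.001]
contact_force: [-4.3, -12.6, -1.7]
finger_gap: 0.752
grip_force: 6.6
```

Emit:
jog_arm(
  steps=[0, -3, 0, 0, 0, 0, 0, -4, 0, 0, 0, 0, 0, -4, 0, 0, 0, 0, 0, -4, -40, 0, 0, 0, 0, -4, -80, 0, 0, 0, 3, 20, -85, 0, 0, 0, 10, 70, -85, 0, 0, 2, 20, 120, -85, 0, 0, 4, 25, 170, -85, 0, 0, 4.5, 30, 215, -85, 0, 0, 4.5],
  hand=85,
)

```text
t: 22.5
tcp_pos: [521.6, -105.0, 98.7]
eef_rot: [0.091, 0.996, 0.0, -0.0]
contact_force: [0.9, -0.1, -0.3]
finger_gap: 0.994
grip_force: 0.0
```

```bash
python3 go.py 519.5 -1 60 -10.65;python3 - <<'E'
from h import *
f=grab_frame('top');np.save('top6.npy',f,allow_pickle=True);save(f,'t6.png',(310,190,365,255),9)
M=masks(f['img'])
for ar,c,m in blobs(M['orange'],1):
    if 315<c[0]<355 and 195<c[1]<245: print(ar,c,plane(f,c,26).round(1))
E
```

```text
t 22.5 shift [ 20.9 101.8  38.8] turn [ 0.04 -0.02  0.19] tcp [ 521.6 -105.    98.7] F [ 0.9 -0.1 -0.3]
1 [330. 203.] [[ 581.1 -315.5]]
2 [342.5 204. ] [[ 578.  -358.1]]
2 [340.  235.5] [[ 471.1 -348.2]]
```

View pics/t6.png

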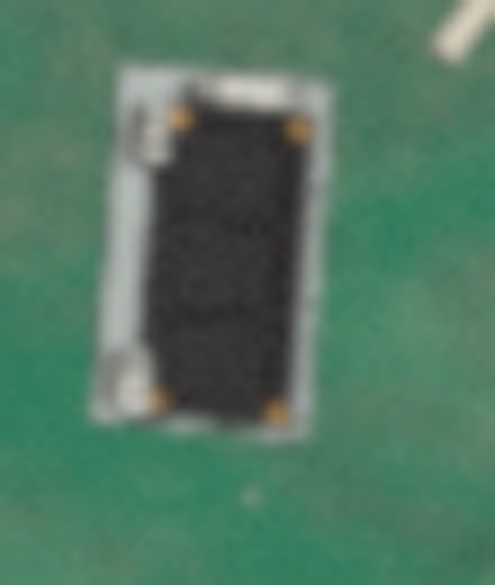

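The wide carrier sits against the bar and both side fences, dots at crop (180,118), (298,128), (158,400), (275,412). Next is the narrow cover.

Emit:
jog_arm(
  steps=[10, 50, 0, 0, 0, 0, 20, 95, 10, 0, 0, 0, 21, 102, 35, 0, 0, 0, 21, 102, 39, 0, 0, 0, 21, 102, 39, 0, 0, 0, 21, 102, 39, 0, 0, 0],
)

```text
t: 23.15
tcp_pos: [520.7, -4.4, 60.1]
eef_rot: [0.091, 0.996, -0.0, 0.0]
contact_force: [0.7, -0.9, 1.0]
finger_gap: 0.995
grip_force: 0.0
```

```bash
python3 go.py 519.5 -1 3 -10.65
```

```text
t 23.15 shift [ 1.8  3.1 57.1] turn [-0.01  0.04  0.16] tcp [520.7  -4.4  60.1] F [ 0.7 -0.9  1. ]
```

Emit:
jog_arm(
  steps=[2, 3, 20, 0, 0, 0, 2, 3, 45, 0, 0, 0, 2, 3, 56, 0, 0, 0, 2, 3, 57, 0, 0, 0, 2, 3, 57, 0, 0, 0],
)

```text
t: 23.65
tcp_pos: [519.2, -0.9, 3.1]
eef_rot: [0.091, 0.996, -0.0, 0.0]
contact_force: [0.4, -0.3, 0.8]
finger_gap: 0.998
grip_force: 0.0
```

Emit:
jog_arm(
  steps=[0, 0, 0, 0, 0, 0, 0, 0, 0, 0, 0, 0, 0, 0, 0, 0, 0, 0, 0, 0, 0, 0, 0, 0, 0, 0, 0, 0, 0, 0, 0, 0, 0, 0, 0, 0, 0, 0, 0, 0, 0, 0],
  hand=25,
  grip_force=40,
)

```text
t: 24.35
tcp_pos: [519.2, -0.2, 3.5]
eef_rot: [0.091, 0.996, -0.0, 0.001]
contact_force: [0.2, 0.6, 6.7]
finger_gap: 0.431
grip_force: 40.3
```

```bash
python3 go.py 492 156 90 2.8
```

```text
t 24.35 shift [ 54.9 148.7 -86.6] turn [-1.000e-02  8.000e-02 -1.323e+01] tcp [ 5.192e+02 -2.000e-01  3.500e+00] F [0.2 0.6 6.7]
```

Emit:
jog_arm(
  steps=[0, 0, -30, 0, 0, 0, 0, 0, -70, 0, 0, 0, 5, 10, -87, 0, 0, -1, 20, 45, -87, 0, 0, -5, 35, 90, -87, 0, 0, -9, 48, 130, -87, 0, 0, -13, 55, 149, -80, 0, 0, -13, 55, 149, -65, 0, 0, -13, 55, 149, -55, 0, 0, -13, 55, 149, -55, 0, 0, -13],
)

```text
t: 25.35
tcp_pos: [490.0, 155.9, 56.2]
eef_rot: [-0.022, 1.0, -0.0, -0.002]
contact_force: [-0.9, 0.6, -1.3]
finger_gap: 0.431
grip_force: 40.9
```

```bash
python3 go.py 492 156 32 2.6
```

```text
t 25.35 shift [-2.1 -0.  24.2] turn [-0.05 -0.21 -0.02] tcp [490.  155.9  56.2] F [-0.9  0.6 -1.3]
```

Emit:
jog_arm(
  steps=[-2, 0, 12, 0, 0, 0, -2, 0, 20, 0, 0, 0, -2, 0, 24, 0, 0, 0, -2, 0, 26, 0, 0, 0, -2, 2, 26, 0, 0, 0, -2, 4, 26, 0, 0, 0, -2, 5, 26, 0, 0, 0, -2, 6, 26, 0, 0, 0, -2, 6, 26, 0, 0, 0],
)

```text
t: 26.25
tcp_pos: [493.6, 162.4, 31.9]
eef_rot: [-0.023, 1.0, -0.0, 0.0]
contact_force: [0.6, -1.5, -2.2]
finger_gap: 0.432
grip_force: 41.0
```

Still about 2 mm above the carrier, so I'll lower more and press +y, then +x.

Emit:
jog_arm(
  steps=[0, 0, 1.5, 0, 0, 0, 0, 1, 2, 0, 0, 0, 0, 2, 2, 0, 0, 0, 0, 2, 2, 0, 0, 0],
)

```text
t: 26.65
tcp_pos: [493.3, 162.8, 29.7]
eef_rot: [-0.022, 1.0, -0.001, -0.0]
contact_force: [1.2, -8.3, 0.9]
finger_gap: 0.43
grip_force: 41.2
```

Emit:
jog_arm(
  steps=[-2, -1, 0, 0, 0, 0, -4, -1, 0, 0, 0, 0, -6, -1, 0, 0, 0, 0, -8, -1, 0, 0, 0, 0, -9, -1, 0, 0, 0, 0, -9, -1, 0, 0, 0, 0],
)

```text
t: 27.25
tcp_pos: [499.1, 162.8, 29.5]
eef_rot: [-0.022, 1.0, -0.001, -0.003]
contact_force: [-7.1, -4.6, 6.0]
finger_gap: 0.43
grip_force: 41.7
```

Emit:
jog_arm(
  steps=[-1, 0, -0.5, 0, 0, 0, -3, 0, -0.5, 0, 0, 0, -4, 0, -0.5, 0, 0, 0, -4, 0, -0.5, 0, 0, 0],
)

```text
t: 27.65
tcp_pos: [499.1, 162.8, 29.5]
eef_rot: [-0.022, 1.0, -0.001, -0.007]
contact_force: [-11.5, -3.1, 9.9]
finger_gap: 0.432
grip_force: 42.1
```

Emit:
jog_arm(
  steps=[-1, 0, 0, 0, 0, 0, -3, 0, 0, 0, 0, 0, -3, 0, 0, 0, 0, 0],
)

```text
t: 27.95
tcp_pos: [499.1, 162.8, 29.4]
eef_rot: [-0.022, 1.0, -0.001, -0.009]
contact_force: [-15.9, -2.3, 15.2]
finger_gap: 0.427
grip_force: 42.7
```

Emit:
jog_arm(
  steps=[7, 0, 0, 0, 0, 0, 7, 0, -1, 0, 0, 0, 7, 0, -1, 0, 0, 0, 7, 2, -1, 0, 0, 0, 7, 4, -1, 0, 0, 0, 7, 6, -1, 0, 0, 0, 7, 7, -1, 0, 0, 0, 7, 7, -1, 0, 0, 0],
  hand=44,
)

```text
t: 28.75
tcp_pos: [503.4, 166.5, 31.3]
eef_rot: [-0.024, 1.0, -0.004, 0.001]
contact_force: [3.0, -17.7, 2.0]
finger_gap: 0.516
grip_force: 8.9
```

Emit:
jog_arm(
  steps=[0, -3, 0, 0, 0, 0, 0, -5, 0, 0, 0, 0, 0, -5, 0, 0, 0, 0, 0, -5, -40, 0, 0, 0, 0, -5, -80, 0, 0, 0, -3, 20, -90, 0, 0, -2, -6, 60, -90, 0, 0, -4, -10, 100, -90, 0, 0, -5.5, -12, 140, -90, 0, 0, -5.5, -14, 160, -90, 0, 0, -5.5],
  hand=85,
)

```text
t: 29.75
tcp_pos: [508.7, 335.0, 121.3]
eef_rot: [-0.071, 0.997, 0.001, 0.0]
contact_force: [-0.1, -0.3, -0.7]
finger_gap: 0.992
grip_force: 0.0
```

```bash
python3 go.py 511 330.3 60 8.16;python3 - <<'E'
from h import *
f=grab_frame('top');save(f,'t7.png',(165,190,235,260),8);np.save('top7.npy',f,allow_pickle=True)
E
```

```text
t 29.75 shift [-1.6 -5.1 61.3] turn [0.1  0.06 0.03] tcp [508.7 335.  121.3] F [-0.1 -0.3 -0.7]
```

View pics/t7.png

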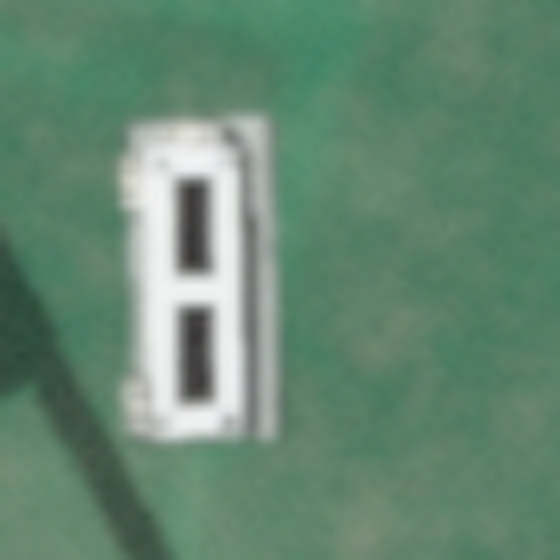

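The narrow cover lies flush on the carrier, against the bar and side fences (crop u 140–245, v 145–440). Next is the wide cover.

Emit:
jog_arm(
  steps=[-2, -5, 45, 0, 0, 0, -2, -5, 85, 0, 0, 0, -2, -5, 110, 0, 0, 0, -2, -5, 118, 0, 0, 0, -2, -5, 118, 0, 0, 0, -2, -5, 118, 0, 0, 0],
)

```text
t: 30.4
tcp_pos: [512.4, 326.9, 4.2]
eef_rot: [-0.07, 0.998, 0.0, 0.001]
contact_force: [-0.8, 0.2, 0.4]
finger_gap: 0.992
grip_force: 0.0
```

Emit:
jog_arm(
  steps=[0, 0, 0, 0, 0, 0, 0, 0, 0, 0, 0, 0, 0, 0, 0, 0, 0, 0, 0, 0, 0, 0, 0, 0, 0, 0, 0, 0, 0, 0],
  hand=45,
  grip_force=40,
)

```text
t: 30.9
tcp_pos: [512.7, 327.3, 5.2]
eef_rot: [-0.07, 0.998, 0.001, 0.002]
contact_force: [-0.5, 0.7, 5.0]
finger_gap: 0.655
grip_force: 41.7
```

Emit:
jog_arm(
  steps=[0, 0, -30, 0, 0, 0, 0, 0, -70, 0, 0, 0, 0, 0, -115, 0, 0, 0, 0, 0, -120, 0, 0, 0],
)

```text
t: 31.3
tcp_pos: [515.3, 328.7, 130.0]
eef_rot: [-0.07, 0.998, 0.003, 0.006]
contact_force: [1.7, 1.2, -0.4]
finger_gap: 0.656
grip_force: 44.1
```

```bash
python3 go.py 517 -337.5 100 -5.9
```

```text
t 31.3 shift [  92.2 -660.    26. ] turn [ 0.33  0.64 13.97] tcp [515.3 328.7 130. ] F [ 1.7  1.2 -0.4]
```

Emit:
jog_arm(
  steps=[3, -20, 0, 0, 0, 0, 9, -60, 5, 0, 0, 0, 15, -107, 5, 0, 0, 0, 22, -155, 5, 0, 0, 0, 29, -203, 5, 0, 0, 0, 35, -251, 5, 0, 0, 0, 42, -299, 5, 0, 0, 0, 49, -347, 5, 0, 0, 0, 55, -395, 5, 0, 0, 0, 60, -430, 5, 0, 0, 0],
)

```text
t: 32.3
tcp_pos: [510.2, -110.7, 116.9]
eef_rot: [-0.07, 0.998, -0.0, -0.001]
contact_force: [0.3, 0.3, -1.8]
finger_gap: 0.658
grip_force: 44.1
```

```bash
python3 go.py 517 -337.5 100 -5.9
```

```text
t 32.3 shift [  24.6 -225.5   16.9] turn [-1.000e-02 -1.600e-01  1.387e+01] tcp [ 510.2 -110.7  116.9] F [ 0.3  0.3 -1.8]
```

Emit:
jog_arm(
  steps=[5, -40, 0, 0, 0, 2, 10, -85, 0, 0, 0, 5, 15, -130, 0, 0, 0, 8, 19, -170, 0, 0, 0, 12, 22, -200, 0, 0, 0, 14, 24, -218, 10, 0, 0, 14, 24, -222, 30, 0, 0, 14, 24, -222, 45, 0, 0, 14, 24, -222, 50, 0, 0, 14, 24, -222, 50, 0, 0, 14],
)

```text
t: 33.3
tcp_pos: [517.9, -329.2, 66.1]
eef_rot: [0.051, 0.999, 0.001, -0.002]
contact_force: [-0.0, 0.3, -0.4]
finger_gap: 0.658
grip_force: 44.1
```

```bash
python3 go.py 518 -338 34 -5.9
```

```text
t 33.3 shift [-1.1 -8.8 32.1] turn [ 0.15 -0.24  0.  ] tcp [ 517.9 -329.2   66.1] F [-0.   0.3 -0.4]
```

Emit:
jog_arm(
  steps=[-1, -9, 0, 0, 0, 0, -1, -9, 15, 0, 0, 0, -1, -9, 26, 0, 0, 0, -1, -9, 32, 0, 0, 0, -1, -9, 32, 0, 0, 0, -1, -9, 32, 0, 0, 0],
)

```text
t: 33.9
tcp_pos: [519.9, -339.8, 36.3]
eef_rot: [0.052, 0.999, -0.0, 0.0]
contact_force: [0.2, -0.4, -1.9]
finger_gap: 0.661
grip_force: 44.1
```

Emit:
jog_arm(
  steps=[0, 2, 1, 0, 0, 0, 0, 4, 2, 0, 0, 0, 0, 5, 2, 0, 0, 0, 0, 6, 2, 0, 0, 0, 0, 6, 2, 0, 0, 0],
)

```text
t: 34.4
tcp_pos: [520.5, -333.6, 34.3]
eef_rot: [0.052, 0.999, -0.0, 0.0]
contact_force: [-0.9, -0.3, -1.8]
finger_gap: 0.658
grip_force: 44.1
```

Emit:
jog_arm(
  steps=[0, 0, 2, 0, 0, 0, 0, 1, 3, 0, 0, 0, 0, 2, 3, 0, 0, 0, 0, 4, 3, 0, 0, 0, 0, 4, 3, 0, 0, 0],
)

```text
t: 34.9
tcp_pos: [521.0, -331.8, 31.4]
eef_rot: [0.051, 0.999, -0.002, 0.0]
contact_force: [-1.6, -6.4, -2.4]
finger_gap: 0.656
grip_force: 44.1
```

Emit:
jog_arm(
  steps=[-2, -1, 0, 0, 0, 0, -4, -1, 0, 0, 0, 0, -6, -1, 0, 0, 0, 0, -8, -1, 0, 0, 0, 0, -10, -1, 0, 0, 0, 0, -10, -1, 0, 0, 0, 0],
)

```text
t: 35.5
tcp_pos: [528.2, -332.6, 31.3]
eef_rot: [0.051, 0.999, -0.001, -0.002]
contact_force: [-8.0, -4.2, 5.0]
finger_gap: 0.661
grip_force: 44.7
```

Emit:
jog_arm(
  steps=[-2, 0, -0.5, 0, 0, 0, -4, 0, -0.5, 0, 0, 0, -5, 0, -0.5, 0, 0, 0, -5, 0, -0.5, 0, 0, 0],
)

```text
t: 35.9
tcp_pos: [528.2, -332.5, 31.2]
eef_rot: [0.051, 0.999, 0.0, -0.007]
contact_force: [-16.0, -6.9, 7.7]
finger_gap: 0.662
grip_force: 45.1
```

Emit:
jog_arm(
  steps=[6, 0, 0, 0, 0, 0, 6, 0, -1, 0, 0, 0, 6, 0, -1, 0, 0, 0, 6, 2, -1, 0, 0, 0, 6, 4, -1, 0, 0, 0, 6, 6, -1, 0, 0, 0, 6, 8, -1, 0, 0, 0, 6, 8, -1, 0, 0, 0],
  hand=64,
)

```text
t: 36.7
tcp_pos: [531.2, -328.8, 33.6]
eef_rot: [0.051, 0.999, -0.004, 0.001]
contact_force: [-4.3, -13.3, 0.4]
finger_gap: 0.75
grip_force: 6.8
```

Emit:
jog_arm(
  steps=[0, -3, 0, 0, 0, 0, 0, -5, 0, 0, 0, 0, 0, -5, 0, 0, 0, 0, 0, -5, -40, 0, 0, 0, 0, -5, -80, 0, 0, 0, 10, 30, -90, 0, 0, 0, 20, 75, -90, 0, 0, 0, 30, 120, -90, 0, 0, 0, 30, 150, -90, 0, 0, 0, 30, 150, -90, 0, 0, 0],
  hand=85,
)

```text
t: 37.7
tcp_pos: [515.1, -166.9, 122.6]
eef_rot: [0.05, 0.999, 0.001, -0.001]
contact_force: [-0.5, -0.1, -0.1]
finger_gap: 0.996
grip_force: 0.0
```

Run:
```python
from h import *
f=grab_frame('top');g=grab_frame('side')
a=cv2.resize(f['img'][190:255,310:365,::-1],None,fx=7,fy=7,interpolation=cv2.INTER_CUBIC)
b=cv2.resize(g['img'][225:280,225:275+20,::-1],(0,0),fx=5.5,fy=5.5,interpolation=cv2.INTER_CUBIC)
H=max(a.shape[0],b.shape[0]);c=np.zeros((H,a.shape[1]+b.shape[1],3),np.uint8);c[:a.shape[0],:a.shape[1]]=a;c[:b.shape[0],a.shape[1]:]=b
cv2.imwrite('pics/fin.png',c)
for k,(u0,u1) in dict(nar=(180,200),wide=(322,352)).items():
    w=np.zeros((384,512),bool);w[195:250,u0:u1]=1
    m=max(blobs(masks(f['img'])['white']&w),key=lambda t:t[0])[2];print(k,rect(f,m,40))
print(robot.sense()['t'])
```

```text
nar (array([503.2, 167.8]), (127.8, 44.0), 1.22)
wide (array([ 530.3, -335.1]), (127.6, 64.1), 0.38)
37.8
```

View pics/fin.png

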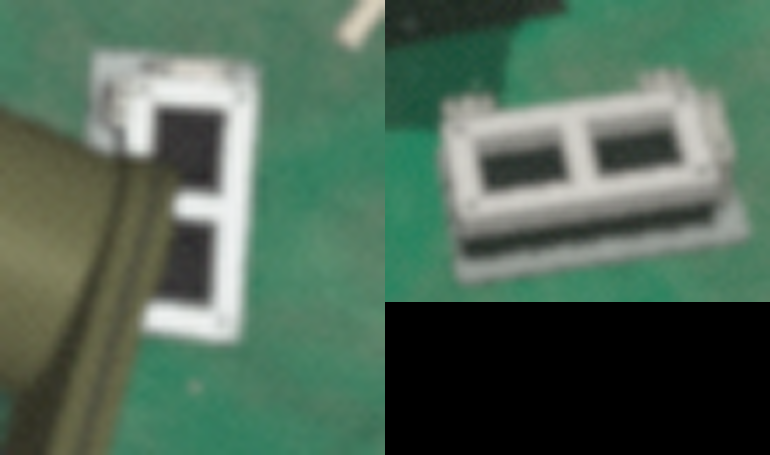

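Both views show the wide cover flush on the wide carrier and against its fences (top crop (195,200), side crop (590,165)). The narrow stack looked the same earlier, and nothing is being touched.

```bash
python3 -c "
from workcell import robot
print(robot.job_done())"
```

```text
the job is handed in; nothing more can be done
None
```

I swapped the carriers using the mat, laid each matching cover on top, pressed all four plates into their fence corners, and handed the job in at about 38 s; the judging result was not shown.

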